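Pack up and hold the bonding press

TASK

Make the phone bonding press safe by turning the black rotary switch on its white control box a quarter turn anticlockwise, from on to its off detent. Then take up the gap above the phone: slide flat brown packers in from the front, flat on each other, tab to the front and pushed fully home against the two back stops, until pushing the plunger knob down makes the pressure plate bite on the stack instead of running to the end of its short stroke. Finish holding: keep the plunger firmly pushed down so that the plate clamps the stack, do not let go, and leave unneeded packers out of the press and the other things on the bench alone.

Things in the scene. Friction and masses are not known exactly. Their poses are not given: they have to be found in the camera images.
- switch (a joint): rotary switch handle, rad: 0 = on (bar along the press's x axis), 1.571 = off (bar along the press's y axis). Grows anticlockwise seen from above. A spring detent resists with up to about 0.1 N m until half way, then snaps the handle on to the other end by itself
- switch_grip (a point): centre of the black handle bar of the switch, on its upright turning axis, at the height to grip. The bar lies along this point's x axis, is 14 mm thick and 50 mm long, reaches 11 mm above this point and 14 mm below it; it turns on top of the white control box (58 mm high) on the press's left; this point is 81 mm above the mat
- seat (a point): point of the press at the height of the top of the phone fixed in its bed (32.3 mm above the mat); a fully home packer has its tab point straight above it. x axis into the press (front to back), y to the press's left, z up. The phone's top (67 mm wide) reaches from 12 to 152 mm along +x; the back stops begin at 154 mm, 19 mm higher than it. Plunger axis 100 mm along +x. Below this point 7 mm are free
- plate_face (a point): centre of the underside of the pressure plate (aluminium, 90 mm in x by 70 mm in y), on the plunger's axis; it is 10 to 19 mm above the top of the phone while the plunger is up. The grey head above it is fixed and ends 25 mm in front of the plunger's axis
- plunger_top (a point): centre of the top of the plunger's black mushroom knob (42 mm across, flat top), 70 mm above the plate's face; push straight down on it
- plunger (a joint): downward travel of plunger and pressure plate, m: 0 = up at rest, 0.009 = its end stop. A spring returns it: about 3 N to start it, 6 N at the end stop; on a stack it stops where it bites. Packers are needed until it bites before the end stop (one or two, depending on how high the head is set)
- packer_1_tab (a point): packer (lies under packer_2 at the start): flat brown plate, 6 mm thick: a body 105 x 64 mm and, at one end, a pull tab 30 mm wide that stands out 64 mm; three alike. This point is on the tab, 15 mm from its front end, 3 mm above the packer's underside, where to grip it across the 30 mm width; x axis points from the tab to the body, whose centre is 101.5 mm along +x and whose rear edge is 154 mm along +x
- packer_2_tab (a point): packer (lies on packer_1 at the start): flat brown plate, 6 mm thick: a body 105 x 64 mm and, at one end, a pull tab 30 mm wide that stands out 64 mm; three alike. This point is on the tab, 15 mm from its front end, 3 mm above the packer's underside, where to grip it across the 30 mm width; x axis points from the tab to the body, whose centre is 101.5 mm along +x and whose rear edge is 154 mm along +x
- packer_3_tab (a point): packer (lies alone): flat brown plate, 6 mm thick: a body 105 x 64 mm and, at one end, a pull tab 30 mm wide that stands out 64 mm; three alike. This point is on the tab, 15 mm from its front end, 3 mm above the packer's underside, where to grip it across the 30 mm width; x axis points from the tab to the body, whose centre is 101.5 mm along +x and whose rear edge is 154 mm along +x
- phone_shell: bystander: opened phone body, 68 x 138 x 7 mm; origin at the centre of its underside
- tweezers: bystander: steel tweezers, 16 x 115 x 10 mm; origin at the centre of its underside
- driver: bystander: precision screwdriver, 13 x 102 x 13 mm; origin at the centre of its underside
- blower: bystander: rubber air blower, 54 x 104 x 53 mm; origin at the centre of its underside
- speaker_module: bystander: small loudspeaker module, 22 x 42 x 5 mm; origin at the centre of its underside

How it is judged:
On the way, in this order (a step that is already met when the one before it is completed fails the run):
1. the rotary switch is in its off detent (value of joint switch above 1.45 rad), for 0.2 s.
2. a first packer lies fully home on the phone (((x of packer_1_tab in the frame of seat between -0.008 and 0.006 m and y of packer_1_tab in the frame of seat between -0.01 and 0.01 m and z of packer_1_tab in the frame of seat between 0 and 0.0125 m and angle between the x axis of packer_1_tab and the x axis of seat, either way round below 0.14 rad and angle between packer_1_tab's own z axis and vertical below 0.06 rad) or (x of packer_2_tab in the frame of seat between -0.008 and 0.006 m and y of packer_2_tab in the frame of seat between -0.01 and 0.01 m and z of packer_2_tab in the frame of seat between 0 and 0.0125 m and angle between the x axis of packer_2_tab and the x axis of seat, either way round below 0.14 rad and angle between packer_2_tab's own z axis and vertical below 0.06 rad) or (x of packer_3_tab in the frame of seat between -0.008 and 0.006 m and y of packer_3_tab in the frame of seat between -0.01 and 0.01 m and z of packer_3_tab in the frame of seat between 0 and 0.0125 m and angle between the x axis of packer_3_tab and the x axis of seat, either way round below 0.14 rad and angle between packer_3_tab's own z axis and vertical below 0.06 rad))), for 0.2 s.
At the end, for the whole second after the job is handed in: Switch off; each packer flat and fully home on the phone (within about 8 mm, 8 degrees) or out of the press (tab 120 mm from home, or down on the bench); the robot still pushes the plunger down (over 5 N) and the plate presses on the stack with over 3 N; the fingers touch no packer (value of joint switch above 1.45 rad and value of joint plunger above 0.0008 m and contact force between any of the fingers, the arm and plunger above 5 N and (contact force between plunger and packer_1 above 3 N or contact force between plunger and packer_2 above 3 N or contact force between plunger and packer_3 above 3 N) and ((x of packer_1_tab in the frame of seat between -0.008 and 0.006 m and y of packer_1_tab in the frame of seat between -0.01 and 0.01 m and z of packer_1_tab in the frame of seat between 0 and 0.0125 m and angle between the x axis of packer_1_tab and the x axis of seat, either way round below 0.14 rad and angle between packer_1_tab's own z axis and vertical below 0.06 rad) or (horizontal distance between packer_1_tab and seat above 0.12 m or z of packer_1_tab in the frame of seat below -0.02 m)) and ((x of packer_2_tab in the frame of seat between -0.008 and 0.006 m and y of packer_2_tab in the frame of seat between -0.01 and 0.01 m and z of packer_2_tab in the frame of seat between 0 and 0.0125 m and angle between the x axis of packer_2_tab and the x axis of seat, either way round below 0.14 rad and angle between packer_2_tab's own z axis and vertical below 0.06 rad) or (horizontal distance between packer_2_tab and seat above 0.12 m or z of packer_2_tab in the frame of seat below -0.02 m)) and ((x of packer_3_tab in the frame of seat between -0.008 and 0.006 m and y of packer_3_tab in the frame of seat between -0.01 and 0.01 m and z of packer_3_tab in the frame of seat between 0 and 0.0125 m and angle between the x axis of packer_3_tab and the x axis of seat, either way round below 0.14 rad and angle between packer_3_tab's own z axis and vertical below 0.06 rad) or (horizontal distance between packer_3_tab and seat above 0.12 m or z of packer_3_tab in the frame of seat below -0.02 m)) and contact force between the fingers and packer_1 below 1 N and contact force between the fingers and packer_2 below 1 N and contact force between the fingers and packer_3 below 1 N); the arm keeps its last pose, push and grip.
It fails at once if a bystander is pushed more than 30 mm (distance of any of phone_shell, tweezers, driver, blower, speaker_module from where it was at the start of the episode above 0.03 m).
It also fails if it takes over 72 s, if anything falls off the work surface, if the arm or the gripper's body presses on something with over 40 N, if the wrist force passes 120 N, or if a joint passes its speed limit or range.

ROBOT

A 6-joint arm with a two-finger parallel gripper is mounted at the origin on a cart in front of the work surface, level with it; the furniture and walls round the work are solid. World frame = base frame: x ahead of the robot, y to its left, z up, the work surface at z = 0. Lengths are in m, angles in rad, forces in N, time in s.
With the tool pointing down it reaches from about 0.25 to 0.8 m from the base axis. Payload 3.9 kg.
Tool frame: the origin (TCP) lies at the centre of the arm's flange, where the gripper is bolted on; the fingertips stand bot.nose_length ahead of it and the grasp point (between the pads) lies 155 mm ahead of it (bot.nose_length is the distance from the TCP to the fingertips, in m); z points along the fingers, y is the line along which they close (so a half turn about z gives the same grasp; the last joint's range is limited). The gripper opens to 85 mm and grips with 20 to 120 N. Pads are 22 mm wide; open, the fingers measure 114 mm over their backs; the gripper's body (76 mm by 85 mm) begins 54 mm behind the grasp point. The pads swing forward as they close: fully open they stand 13 mm farther back than shut.
Start: joints at [1.289, 0.26, -0.138, 1.173, 0, 1.571], TCP at [0.146, 0.504, 0.405] pointing down, gripper open.
Joint ranges: [-2.78, 2.78], [-0.83, 1.72], [-1.28, 1.37], [-1.9, 2.12], [-1.57, 1.48], [-3.14, 3.14]. Speed limits (rad/s): [2.57, 2.57, 3.14, 3.14, 3.14, 3.14].

INTERFACE

Orientations are given as a rotation vector (axis times angle).
In Python, from bench import sensors, grab_frame, camera_params, bot gives the robot as it stands. The module is installed in compiled form; this text tells all that it offers.
- The arm moves only by the shell command python3 -m pendant 'ROWS' [OPENING]. ROWS is a JSON object of lists of equal length, an entry for each row: "translation": the shift along the tool's x, y, z scaled (see below), a list of three; "rot": the turn, a rotation vector about the tool's x, y, z scaled (see below), a list of three. In form: {"translation": [[dx, dy, dz], ...], "rot": [[wx, wy, wz], ...]}. A call has 1 to 12 rows; each row is the pose to reach, as a shift and turn from the pose commanded when the call began, along the tool's axes at that moment; what a row does not reach only later rows make up. The controller multiplies each number of a shift by 250 mm and each number of a turn by 90 degrees. A row lasts 1/10 s, in which the tool goes at most 50 mm and 8.59 degrees, less where a joint would pass 70% of its speed; a pose out of reach is approached as far as the arm can. A call with a number of a shift or a turn outside -1 to 1 is refused whole. A call with a gripper value outside its range is refused whole. OPENING is the opening, from -1 (shut) to 1 (fully open), set as the call begins (- or left out, the last holds). The fingers move at their own pace and stop on an object; the grip force is fixed at half the most. Time passes only in rows, so rows that repeat a pose let the fingers close. It gives the time, the measured TCP pose, the force, the opening and the grip force at its end, in the units of the state.
- sensors.get_obs(): the state, without advancing time (a new reading comes with each control period).
- grab_frame(name): name is "side" or "top" or "wrist"; returns the picture (400x640x3 uint8, red, green, blue); there is no depth.
- camera_params(name): a dict with "intrinsics" (3x3 intrinsics, pixels), "T" (4x4, takes a point from camera to world coordinates); the wrist camera has in their place "tool_from_camera" (4x4, takes a point from camera to tool coordinates, whose origin is the TCP and whose axes are the flange's). Camera axes: x right, y down, z forward; pixel columns grow to the right and rows downward; lengths in m; the calibration is good to about 2 mm. A picture is of the moment at which its call begins: read the wrist's pose just before it. camera_params takes no time and is no camera call.
- bot.sign_off(): hands the job in; it is judged then, once.
The state is a dict: "clock": time; "joints": joint angles; "joint_velocities": joint speeds; "tau": joint torques, N m; "tcp_pos": TCP position; "ee_rot": TCP orientation; "force": force on the tool from outside, world axes, zero at the start; "wrist_torque": the same for the moment, N m; "opening": opening from 0.0 (shut) to 1.0 (fully open); "gripper_force": force on a finger pad.
Only numpy, scipy, OpenCV 4.12 (cv2) and the standard library are available. Lean on these libraries where they do the work, as an engineer would, in place of code of your own. Each camera call takes 0.05 s, during which the arm holds its last target. There are 200 camera calls.

## Working session

There is one attempt and no reset: what is moved stays moved. The work goes in short steps, Python scripts to look and compute and a shell command to move; the robot and the scene stay as the last step left them, time stands still between calls to the robot, and variables do not carry over. Pictures are saved under pics/ and viewed, at most 10 in all, crops included, and the job is handed in when it is done.

```bash
mkdir -p pics
cat > h.py <<'E'
import numpy as np,cv2,json
from scipy.spatial.transform import Rotation as R
from bench import sensors,grab_frame,camera_params,bot
def shot(n,f):
    im=grab_frame(n); cv2.imwrite(f'pics/{f}.png',im[:,:,::-1]); return im
def camT(n,o=None):
    c=camera_params(n)
    if n!='wrist': return np.array(c['intrinsics']),np.array(c['T'])
    o=o or sensors.get_obs()
    T=np.eye(4);T[:3,:3]=R.from_rotvec(o['ee_rot']).as_matrix();T[:3,3]=o['tcp_pos']
    return np.array(c['intrinsics']),T@np.array(c['tool_from_camera'])
def ray(K,T,uv,z):
    uv=np.atleast_2d(uv).astype(float)
    d=np.c_[uv,np.ones(len(uv))]@np.linalg.inv(K).T@T[:3,:3].T
    return T[:3,3]+d*((z-T[2,3])/d[:,2])[:,None]
def proj(K,T,p):
    q=(np.atleast_2d(p)-T[:3,3])@T[:3,:3]@K.T
    return q[:,:2]/q[:,2:]
E
python3 - <<'E'
from h import *
o=sensors.get_obs();print(o, bot.nose_length)
for n in('top','side'): shot(n,n+'0');print(n,camT(n))
print(camera_params('wrist'))
E
```

```text
{'clock': 0.0, 'joints': array([ 1.28899745e+00,  2.60672409e-01, -1.39390404e-01,  1.17268804e+00,
       -1.10521396e-05,  1.57076140e+00]), 'joint_velocities': array([ 0.00070712,  0.00081116,  0.00202975,  0.0005287 , -0.00056769,
       -0.00175361]), 'tau': array([ 4.82174369e-05, -4.05679786e+01,  2.53921276e+01,  1.86677172e-02,
       -2.11169595e-04,  6.19855868e-06]), 'tcp_pos': array([0.14589899, 0.50395788, 0.40386258]), 'ee_rot': array([-4.41093926e-01, -3.11020502e+00,  3.04191123e-03]), 'force': array([-0.31042505, -0.07558311, -0.38249478]), 'wrist_torque': array([-0.01795158,  0.00498895, -0.01320357]), 'gripper_force': 0.0, 'opening': 0.9975600011242634} 0.1734
top (array([[445.36976593,   0.        , 326.27238724],
       [  0.        , 445.36976593, 199.65877217],
       [  0.        ,   0.        ,   1.        ]]), array([[-4.43284318e-04, -9.97589825e-01,  6.93854849e-02,
         4.28996132e-01],
       [-9.99982780e-01,  8.48233410e-04,  5.80686773e-03,
        -7.24627003e-02],
       [-5.85172725e-03, -6.93817160e-02, -9.97573022e-01,
         1.13780425e+0
[... 425 characters left out ...]
    [-2.21568937e-02, -8.47124299e-01, -5.30932664e-01,
         7.03287310e-01],
       [ 0.00000000e+00,  0.00000000e+00,  0.00000000e+00,
         1.00000000e+00]]))
{'intrinsics': array([[353.26639295,   0.        , 318.970494  ],
       [  0.        , 353.26639295, 199.12851823],
       [  0.        ,   0.        ,   1.        ]]), 'tool_from_camera': array([[ 1.62456640e-03, -9.48511051e-01, -3.16739872e-01,
         8.15281210e-02],
       [ 9.99998523e-01,  1.71871110e-03, -1.78457902e-05,
        -9.06160365e-04],
       [ 5.61311263e-04, -3.16739375e-01,  9.48512442e-01,
         3.17787468e-02],
       [ 0.00000000e+00,  0.00000000e+00,  0.00000000e+00,
         1.00000000e+00]])}
```

View pics/top0.png

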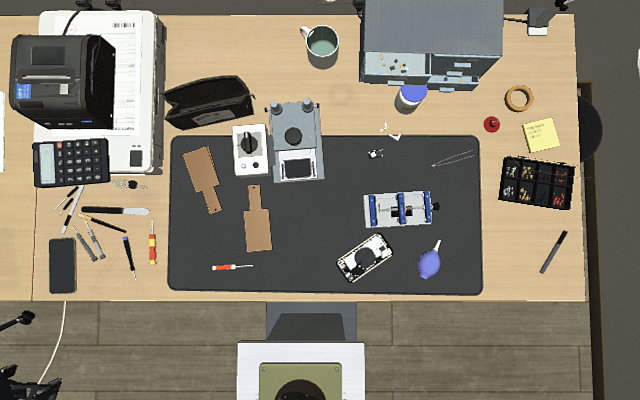

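View pics/side0.png

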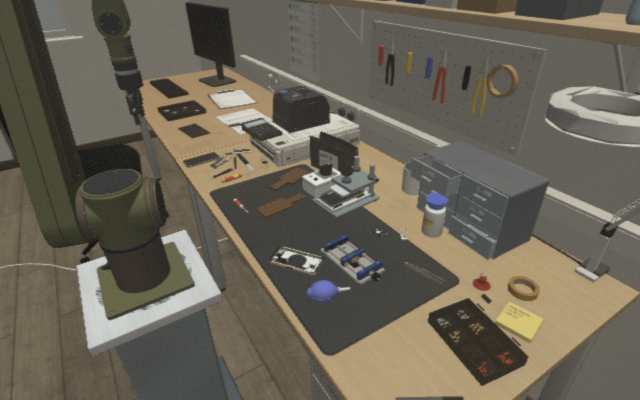

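The top view shows the press at about (297,140) and the switch knob at (249,142). There are packers around (202,178) with the tab to the lower right, and around (257,218) with the tab up. The bystanders are the shell (365,258), blower (430,262), driver (232,267) and tweezers (452,158). The side view agrees.

Run:
```python
from h import *
K,T=camT('top'); im=cv2.imread('pics/top0.png')
for n,uv,z in [('switch',(249.5,142),.08),('knob',(292,136),.117),('phonefront',(300,178),.03)]: print(n,ray(K,T,uv,z).round(3))
hsv=cv2.cvtColor(im,cv2.COLOR_BGR2HSV)
m=cv2.inRange(hsv,(5,70,60),(18,190,210)); m[:, :172]=0;m[:,290:]=0;m[:138]=0;m[256:]=0
cs,_=cv2.findContours(m,0,2)
for c in cs:
  if cv2.contourArea(c)>300: print(cv2.contourArea(c),cv2.minAreaRect(c),ray(K,T,cv2.boxPoints(cv2.minAreaRect(c)),.006).round(3).tolist())
a=cv2.resize(im[85:285,165:335],None,fx=3.4,fy=3,interpolation=cv2.INTER_CUBIC);a=cv2.resize(im[90:280,165:345],None,fx=3.1,fy=3.1,interpolation=cv2.INTER_CUBIC);cv2.imwrite('pics/c1.png',a)
```

```text
switch [[0.642 0.118 0.08 ]]
knob [[0.648 0.013 0.117]]
phonefront [[ 0.56 -0.    0.03]]
1273.0 ((255.91395568847656, 217.5532684326172), (66.6343002319336, 25.62161636352539), 84.80557250976562) [[0.544, 0.154, 0.006], [0.55, 0.089, 0.006], [0.381, 0.072, 0.006], [0.375, 0.137, 0.006]]
1323.5 ((205.10000610351562, 180.79998779296875), (66.09159851074219, 27.51181411743164), 71.56504821777344) [[0.626, 0.306, 0.006], [0.649, 0.239, 0.006], [0.487, 0.183, 0.006], [0.465, 0.249, 0.006]]
```

View pics/c1.png

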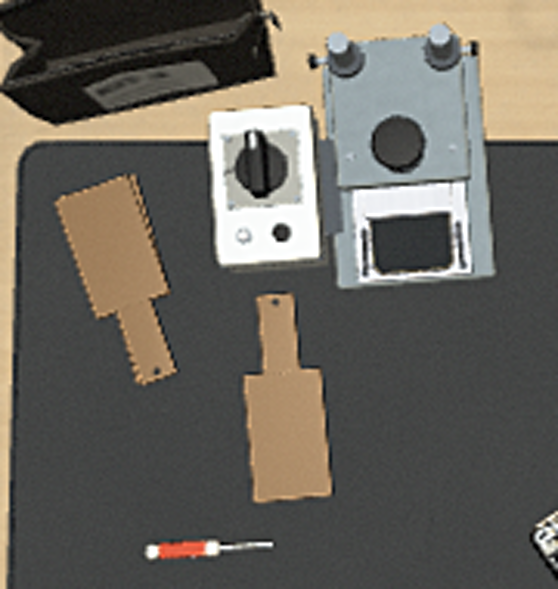

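The left pair shows a double edge, so it is the stack of packers 1 and 2. The right one is packer 3, with its tab toward the press front. The bar of the switch points along x. Next I move over for a wrist look.

```bash
cat >> h.py <<'E'
def go(p,yaw,tcp=None,Rc=None):
    "shift/rot numbers to bring TCP to p, tool down with tool y at yaw from world y"
    o=sensors.get_obs()
    r=R.from_rotvec(o['ee_rot']); g=R.from_euler('z',yaw)*R.from_matrix(np.diag([-1.,1,-1]))
    print('t',(r.inv().apply(np.array(p)-o['tcp_pos'])/.25).round(4),'r',((r.inv()*g).as_rotvec()/(np.pi/2)).round(4))
E
python3 -c "
from h import *
go([.59,.1,.40],0)"
```

```text
t [-2.1556 -1.0583  0.0177] r [-0.0011 -0.0002 -0.1794]
```

```bash
python3 -m pendant '{"translation":[[-0.18,-0.09,0],[-0.36,-0.18,0],[-0.54,-0.27,0],[-0.72,-0.36,0],[-0.9,-0.45,0],[-1,-0.5,0]],"rot":[[0,0,0],[0,0,0],[0,0,0],[0,0,0],[0,0,0],[0,0,0]]}' 1
python3 -m pendant '{"translation":[[-0.18,-0.09,0],[-0.36,-0.18,0],[-0.54,-0.27,0],[-0.72,-0.36,0],[-0.9,-0.45,0],[-1,-0.55,0.02],[-1,-0.55,0.02],[-1,-0.55,0.02]],"rot":[[0,0,-0.05],[0,0,-0.1],[0,0,-0.15],[0,0,-0.179],[0,0,-0.179],[0,0,-0.179],[0,0,-0.179],[0,0,-0.179]]}'
python3 - <<'E'
from h import *
o=sensors.get_obs();print(o['tcp_pos'],o['ee_rot'],o['clock'],o['joints'])
im=grab_frame('wrist')[::-1,::-1];cv2.imwrite('pics/w1.png',im[:,:,::-1]);np.savez('w1',p=o['tcp_pos'],r=o['ee_rot'])
E
```

```text
clock: 0.7
tcp_pos: [0.353, 0.3123, 0.4044]
ee_rot: [0.445, 3.11, -0.002]
force: [0.3, 0.4, 0.7]
opening: 1.001
gripper_force: 0.0
clock: 1.5
tcp_pos: [0.5533, 0.1123, 0.3989]
ee_rot: [-0.004, -3.139, -0.0]
force: [-0.5, 1.5, -0.3]
opening: 1.004
gripper_force: 0.0
[0.5532909  0.11232322 0.3988627 ] [-4.11219485e-03 -3.13946789e+00 -2.21020525e-04] 1.5 [ 2.00141006e-01  3.31361096e-01 -5.10776562e-02  1.19040855e+00
  5.62558871e-04  2.02760104e-01]
```

View pics/w1.png

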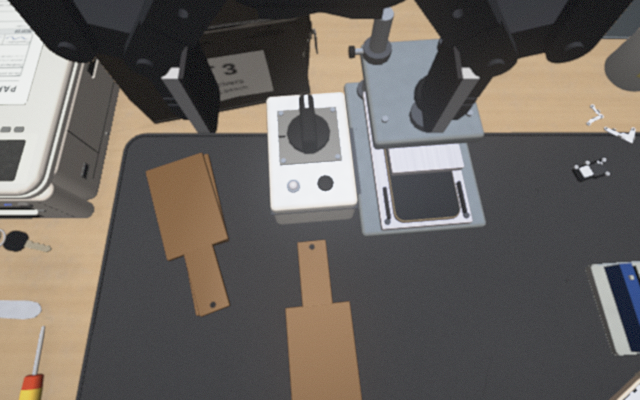

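Flipped wrist view: the control box top spans about (268,97) to (356,205), with the bar near (307,125). The phone front is at about (390–470,215), the stack tab end at (212,305) and the packer 3 tab at (312,245). I'll zoom on the press.

Run:
```python
from h import *
im=cv2.imread('pics/w1.png');a=cv2.resize(im[0:240,255:495],None,fx=2.5,fy=2.5,interpolation=cv2.INTER_CUBIC);cv2.imwrite('pics/c2.png',a)
```

```text
(no output)
```

View pics/c2.png

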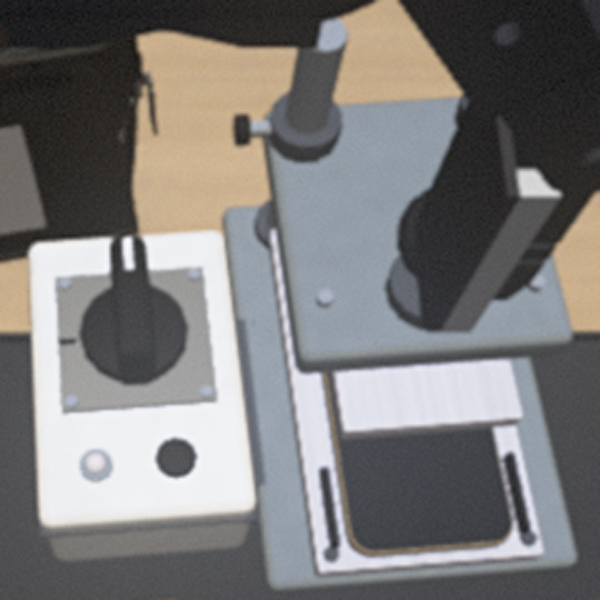

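The crop shows the grey switch plate screws at (64,283), (195,272), (208,391) and (71,401). The phone front corners are at (350,555) and (513,540).

Run:
```python
from h import *
d=np.load('w1.npz');K,T=camT('wrist',{'tcp_pos':d['p'],'ee_rot':d['r']})
def c2(L,z):
    L=np.array(L,float)/2.5+[255,0]; return ray(K,T,[639,399]-L,z)
def fl(L,z): return ray(K,T,np.array([639,399])-np.array(L,float),z)
def ang(v): return np.degrees(np.arctan2(v[1],v[0])).round(1)
s=c2([[64,283],[195,272],[208,391],[71,401]],.060);print('screws',s.round(4).tolist(),s.mean(0).round(4))
print(ang(s[0]-s[3]),ang(s[1]-s[2]),ang(s[3]-s[2])-90)
print('bar top ends',c2([[129,255],[135,372]],.092).round(4))
b=c2([[40,520],[257,503],[222,228],[28,240]],.058);print('box',b.round(4).tolist(),b.mean(0).round(4),ang(b[3]-b[0]),ang(b[2]-b[1]),ang(b[0]-b[1])-90)
p=c2([[350,555],[513,540],[330,375],[497,430]],.0323);print('phone',p.round(4).tolist(),ang(p[2]-p[0]),ang(p[3]-p[1]),ang(p[0]-p[1])-90,np.linalg.norm(p[0]-p[1]))
m=p[:2].mean(0);y=np.radians(ang(p[0]-p[1])-90);print('seat',m-.012*np.array([np.cos(y),np.sin(y),0]))
g=c2([[270,587],[576,563]],.01);print('base',g.round(4).tolist(),ang(g[0]-g[1])-90)
# packers in this view
print('stack tab front corners',fl([[198,316],[230,305]],.012).round(4).tolist(),'body rear',fl([[147,172],[203,153]],.012).round(4).tolist(),'hole',fl([[213,305]],.012))
Kt,Tt=camT('top');q=np.array([397,142])/3.1+[165,90];print('knob top view',ray(Kt,Tt,q,.117),'sw',ray(Kt,Tt,np.array([258,160])/3.1+[165,90],.092))
```

```text
screws [[0.6644, 0.1507, 0.06], [0.6694, 0.0984, 0.06], [0.617, 0.0941, 0.06], [0.6129, 0.1463, 0.06]] [0.6409 0.1224 0.06  ]
4.9 4.7 4.5
bar top ends [[0.6559 0.1235 0.092 ]
 [0.6091 0.121  0.092 ]]
box [[0.5661, 0.1564, 0.058], [0.5726, 0.0767, 0.058], [0.6915, 0.0869, 0.058], [0.6858, 0.1664, 0.058]] [0.629  0.1216 0.058 ] 4.8 4.9 4.599999999999994
phone [[0.5596, 0.0381, 0.0323], [0.5656, -0.0265, 0.0323], [0.6375, 0.0412, 0.0323], [0.6125, -0.0258, 0.0323]] 2.3 0.8 5.299999999999997 0.06486300435205397
seat [0.55064188 0.00470908 0.0323    ]
base [[0.5518, 0.0671, 0.01], [0.5619, -0.0607, 0.01]] 4.5
stack tab front corners [[0.4724, 0.2281, 0.012], [0.4825, 0.1984, 0.012]] body rear [[0.6213, 0.2996, 0.012], [0.644, 0.2411, 0.012]] hole [[0.48248283 0.21475076 0.012     ]]
knob top view [[0.64867222 0.01051621 0.117     ]] sw [[0.64025379 0.11915232 0.092     ]]
```

```bash
python3 -c "
from h import *
go([.641,.1215,.30],.082)"
```

```text
t [-0.3533  0.0336  0.3962] r [ 0.0002 -0.0011 -0.0528]
```

```bash
python3 -m pendant '{"translation":[[-0.12,0.01,0.13],[-0.24,0.02,0.26],[-0.353,0.034,0.396],[-0.353,0.034,0.396],[-0.353,0.034,0.396],[-0.353,0.034,0.396]],"rot":[[0,0,-0.02],[0,0,-0.04],[0,0,-0.053],[0,0,-0.053],[0,0,-0.053],[0,0,-0.053]]}' -0.05
python3 - <<'E'
from h import *
go([.641,.1215,.242],.082)
im=grab_frame('wrist')[::-1,::-1];cv2.imwrite('pics/w2.png',im[:,:,::-1])
E
```

```text
clock: 2.15
tcp_pos: [0.6408, 0.1225, 0.3023]
ee_rot: [-0.132, 3.138, 0.0]
force: [0.2, 0.1, 0.1]
opening: 0.476
gripper_force: 0.0
t [-0.0003 -0.0043  0.2412] r [0.0001 0.0007 0.0013]
```

View pics/w2.png

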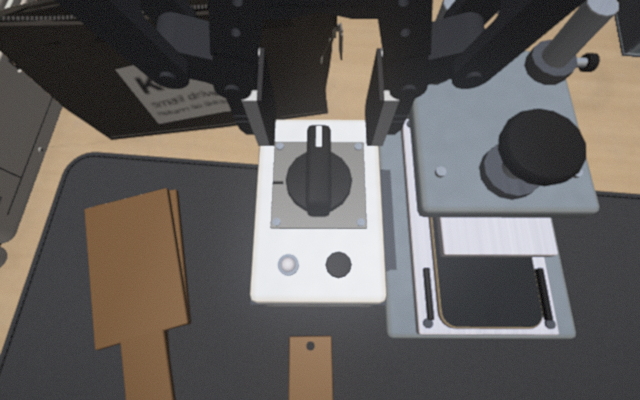

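The bar at (318,170) sits centred between the fingertips at (265,100) and (378,100). I descend and grip.

```bash
python3 -m pendant '{"translation":[[0,-0.004,0.1],[0,-0.004,0.2],[0,-0.004,0.24],[0,-0.004,0.24]],"rot":[[0,0,0],[0,0,0],[0,0,0],[0,0,0]]}' -0.05
python3 -m pendant '{"translation":[[0,0,0],[0,0,0],[0,0,0],[0,0,0],[0,0,0]],"rot":[[0,0,0],[0,0,0],[0,0,0],[0,0,0],[0,0,0]]}' -1
```

```text
clock: 2.6
tcp_pos: [0.6406, 0.1206, 0.2407]
ee_rot: [0.13, -3.137, 0.0]
force: [0.9, -0.2, -0.0]
opening: 0.474
gripper_force: 0.0
clock: 3.1
tcp_pos: [0.642, 0.1226, 0.243]
ee_rot: [-0.132, 3.136, 0.009]
force: [-1.2, 6.7, 2.3]
opening: 0.151
gripper_force: 59.4
```

```bash
python3 -m pendant '{"translation":[[0,0.003,0],[0,0.003,0],[0,0.003,0],[0,0.003,0],[0,0.003,0],[0,0.003,0],[0,0.003,0],[0,0.003,0],[0,0.003,0],[0,0.003,0],[0,0.003,0],[0,0.003,0]],"rot":[[0,0,-0.09],[0,0,-0.18],[0,0,-0.27],[0,0,-0.36],[0,0,-0.45],[0,0,-0.54],[0,0,-0.63],[0,0,-0.72],[0,0,-0.81],[0,0,-0.9],[0,0,-0.98],[0,0,-1]]}' -1
python3 -m pendant '{"translation":[[0,0,0],[0,0,0],[0,0,0]],"rot":[[0,0,0],[0,0,0],[0,0,0]]}' -0.05
python3 -c "
from h import *
o=sensors.get_obs();print(o['joints'])"
```

```text
clock: 4.3
tcp_pos: [0.6415, 0.1233, 0.243]
ee_rot: [-2.312, 2.119, 0.005]
force: [-2.6, 6.6, 3.9]
opening: 0.147
gripper_force: 59.7
clock: 4.6
tcp_pos: [0.6419, 0.1211, 0.2414]
ee_rot: [-2.31, 2.128, -0.002]
force: [0.2, -0.5, -1.2]
opening: 0.473
gripper_force: 0.0
[ 1.86572449e-01  5.75555049e-01 -7.26743671e-02  9.21129894e-01
 -4.75494576e-04 -1.46627340e+00]
```

```bash
python3 -m pendant '{"translation":[[0,0,-0.12],[0,0,-0.24],[0,0,-0.24]],"rot":[[0,0,0],[0,0,0],[0,0,0]]}' -0.05
python3 -c "
from h import *
go([.4916,.2185,.28],.353)"
```

```text
clock: 4.9
tcp_pos: [0.6435, 0.1213, 0.3056]
ee_rot: [-2.305, 2.124, -0.009]
force: [1.6, -1.5, -0.4]
opening: 0.47
gripper_force: 0.0
t [-0.4372  0.5746  0.0978] r [-0.0046  0.004   0.8274]
```

```bash
python3 -m pendant '{"translation":[[-0.07,0.09,0],[-0.14,0.18,0],[-0.21,0.27,0.03],[-0.28,0.36,0.06],[-0.35,0.45,0.1],[-0.41,0.54,0.1],[-0.437,0.575,0.1],[-0.437,0.575,0.1],[-0.437,0.575,0.1],[-0.437,0.575,0.1],[-0.437,0.575,0.1]],"rot":[[0,0,0.09],[0,0,0.18],[0,0,0.27],[0,0,0.36],[0,0,0.45],[0,0,0.54],[0,0,0.63],[0,0,0.72],[0,0,0.81],[-0.004,0.004,0.827],[-0.004,0.004,0.827]]}' 0
python3 - <<'E'
from h import *
o=sensors.get_obs();print(o['tcp_pos'],o['ee_rot']);np.savez('w3',p=o['tcp_pos'],r=o['ee_rot'])
im=grab_frame('wrist')[::-1,::-1];cv2.imwrite('pics/w3.png',im[:,:,::-1])
E
```

```text
clock: 6.0
tcp_pos: [0.4893, 0.2181, 0.2754]
ee_rot: [0.555, -3.083, 0.001]
force: [0.3, 0.5, -0.4]
opening: 0.498
gripper_force: 0.0
[0.48934013 0.21811563 0.27543629] [ 5.54732999e-01 -3.08316972e+00  9.17468821e-04]
```

View pics/w3.png

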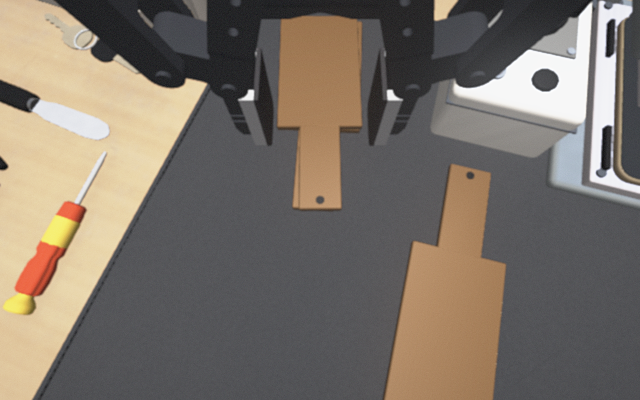

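The stack is between the fingers: its top tab ends at row 208, columns 300–341, with the hole at (320,200), and the lower tab peeks out on the left. I'll fix the top packer's edges from pixel rows.

Run:
```python
from h import *
im=cv2.imread('pics/w3.png')
for v in (60,90,110,140,160,180,195,203,207,209,211):
    print(v,[int(x) for x in im[v,272:368:2].astype(int).sum(1)//3])
```

```text
60 [86, 86, 87, 83, 117, 122, 123, 123, 122, 120, 122, 121, 123, 124, 122, 120, 120, 121, 124, 123, 120, 122, 121, 124, 122, 122, 120, 121, 124, 123, 120, 124, 124, 126, 119, 125, 122, 121, 124, 121, 122, 123, 122, 113, 111, 87, 84, 88]
90 [90, 90, 86, 96, 125, 124, 126, 125, 124, 124, 125, 124, 125, 123, 126, 128, 123, 125, 125, 126, 126, 128, 125, 126, 130, 129, 125, 129, 127, 128, 127, 129, 127, 125, 126, 128, 128, 126, 127, 126, 128, 128, 125, 128, 101, 85, 87, 86]
110 [38, 82, 91, 117, 128, 129, 129, 127, 130, 130, 128, 126, 128, 126, 128, 131, 128, 130, 129, 128, 129, 127, 130, 127, 126, 129, 128, 128, 128, 129, 130, 128, 130, 130, 128, 129, 128, 131, 131, 128, 130, 129, 127, 128, 121, 88, 89, 85]
140 [69, 92, 89, 89, 87, 90, 89, 90, 89, 87, 88, 88, 88, 112, 120, 134, 134, 133, 135, 135, 134, 134, 135, 131, 134, 135, 136, 133, 134, 135, 137, 135, 134, 126, 84, 91, 90, 90, 89, 87, 88, 93, 89, 88, 89, 93, 90, 90]
160 [88, 87, 88, 89, 90, 88, 90, 90, 88, 91, 92, 89, 108, 128, 127, 142, 139, 142, 141, 138, 137, 141, 141, 140, 141, 140, 140, 137, 140, 143, 140, 141, 142, 141, 104, 8
[... 629 characters left out ...]
50, 153, 153, 149, 152, 154, 137, 82, 91, 92, 94, 93, 90, 90, 89, 87, 89, 91, 93, 90]
207 [90, 86, 89, 88, 92, 89, 88, 91, 88, 89, 85, 104, 108, 105, 134, 140, 141, 142, 139, 138, 139, 140, 140, 138, 138, 138, 140, 138, 137, 139, 139, 139, 135, 139, 125, 86, 86, 92, 90, 92, 91, 90, 91, 90, 87, 88, 85, 91]
209 [86, 88, 88, 90, 87, 89, 91, 88, 89, 87, 84, 70, 65, 67, 77, 76, 75, 78, 74, 75, 74, 75, 72, 76, 75, 73, 71, 73, 69, 70, 72, 72, 72, 70, 71, 88, 87, 91, 92, 91, 88, 88, 93, 91, 89, 88, 92, 89]
211 [89, 86, 86, 89, 92, 87, 87, 88, 90, 90, 85, 89, 89, 87, 85, 79, 79, 80, 83, 81, 82, 85, 81, 79, 82, 78, 80, 76, 73, 73, 72, 83, 82, 84, 84, 90, 92, 92, 91, 94, 93, 89, 90, 88, 91, 87, 91, 89]
```

Run:
```python
from h import *
d=np.load('w3.npz');K,T=camT('wrist',{'tcp_pos':d['p'],'ee_rot':d['r']})
fl=lambda L,z: ray(K,T,np.array([639,399])-np.array(L,float),z)
P=fl([[299.5,206],[341.3,206],[301,160],[340.3,160],[300.8,140],[339,140]],.012)
print(P.round(4).tolist(),np.linalg.norm(P[0]-P[1]),np.linalg.norm(P[2]-P[3]))
f=(P[0]+P[1])/2;b=(P[4]+P[5])/2;v=b-f;yaw=np.arctan2(v[1],v[0]);print('yaw',yaw,np.degrees(yaw))
e=P[0]-P[1];print(np.degrees(np.arctan2(e[1],e[0]))-90)
t=f+.015*np.array([np.cos(yaw),np.sin(yaw),0]);print('tab',t)
go([t[0],t[1],.205],yaw)
```

```text
[[0.4737, 0.2269, 0.012], [0.4838, 0.2, 0.012], [0.5062, 0.2386, 0.012], [0.5161, 0.2122, 0.012], [0.521, 0.2446, 0.012], [0.5308, 0.2184, 0.012]] 0.028740878426469274 0.02820446593436933
yaw 0.3645792039002557 20.888849681724135
20.478319181318867
tab [0.49278479 0.21881848 0.012     ]
t [-0.016  -0.0025  0.2817] r [ 0.0007 -0.0055 -0.0054]
```

```bash
python3 -m pendant '{"translation":[[-0.008,-0.002,0.1],[-0.016,-0.002,0.2],[-0.016,-0.002,0.3],[-0.016,-0.002,0.34],[-0.016,-0.002,0.34]],"rot":[[0,0,-0.005],[0,0,-0.005],[0,0,-0.005],[0,-0.003,-0.005],[0,-0.003,-0.005]]}' -0.5
for i in 1 2; do python3 -m pendant '{"translation":[[0,0,0.006],[0,0,0.006]],"rot":[[0,0,0],[0,0,0]]}' | egrep 'tcp_pos|^force|opening'; done
```

```text
clock: 6.55
tcp_pos: [0.4916, 0.2184, 0.1888]
ee_rot: [0.566, -3.082, 0.001]
force: [-1.0, -0.3, -1.0]
opening: 0.247
gripper_force: 0.0
tcp_pos: [0.4931, 0.2192, 0.1899]
force: [-0.2, 0.1, 0.5]
opening: 0.249
tcp_pos: [0.4928, 0.2192, 0.1882]
force: [-0.6, 0.5, 0.9]
opening: 0.249
```

```bash
for i in 1 2 3 4; do python3 -m pendant '{"translation":[[0,0,0.004],[0,0,0.006],[0,0,0.006]],"rot":[[0,0,0],[0,0,0],[0,0,0]]}' | egrep 'tcp_pos|^force'; python3 -c "
from h import *
o=sensors.get_obs();print(o['joints'].round(4)[1:4])"; done
```

```text
tcp_pos: [0.4924, 0.2191, 0.1862]
force: [0.1, -1.1, -0.3]
[ 0.4709 -0.4467  0.6567]
tcp_pos: [0.4925, 0.2191, 0.1855]
force: [-2.1, 0.3, 7.3]
[ 0.4716 -0.4477  0.6544]
tcp_pos: [0.4924, 0.219, 0.1854]
force: [-4.6, -2.6, 18.4]
[ 0.4714 -0.4484  0.6532]
tcp_pos: [0.4924, 0.219, 0.1853]
force: [-6.9, -3.7, 29.0]
[ 0.4712 -0.4492  0.6519]
```

```bash
python3 -m pendant '{"translation":[[0,0,-0.048],[0,0,-0.048],[0,0,-0.048],[0,0,-0.048]],"rot":[[0,0,0],[0,0,0],[0,0,0],[0,0,0]]}' 0.15
python3 -m pendant '{"translation":[[0,0,0.04],[0,0,0.054],[0,0,0.054]],"rot":[[0,0,0],[0,0,0],[0,0,0]]}' 0.15
python3 -m pendant '{"translation":[[0,0,0],[0,0,0],[0,0,0],[0,0,0]],"rot":[[0,0,0],[0,0,0],[0,0,0],[0,0,0]]}' -1
```

```text
clock: 8.55
tcp_pos: [0.4923, 0.219, 0.193]
ee_rot: [0.565, -3.086, -0.0]
force: [0.1, -0.1, 0.7]
opening: 0.575
gripper_force: 0.0
clock: 8.85
tcp_pos: [0.4917, 0.2188, 0.1786]
ee_rot: [0.565, -3.084, 0.0]
force: [-0.6, 0.2, -0.7]
opening: 0.58
gripper_force: 0.0
clock: 9.25
tcp_pos: [0.4926, 0.2191, 0.1803]
ee_rot: [0.565, -3.087, -0.001]
force: [0.8, -0.8, -0.6]
opening: 0.321
gripper_force: 59.1
```

```bash
python3 -m pendant '{"translation":[[0,0,-0.04],[0,0,-0.12],[0,0,-0.24],[0,0,-0.4],[0,0,-0.4]],"rot":[[0,0,0],[0,0,0],[0,0,0],[0,0,0],[0,0,0]]}' -1
python3 - <<'E'
from h import *
o=sensors.get_obs()
go([.381,-.009,.28],.082)
im=grab_frame('wrist')[::-1,::-1];b=grab_frame('side')
b=cv2.resize(b[130:255,210:410],None,fx=3.2,fy=3.2)[:,:,::-1]
cv2.imwrite('pics/w4.png',np.vstack([im[0:200,:,::-1],b]))
E
```

```text
clock: 9.75
tcp_pos: [0.4951, 0.2201, 0.2861]
ee_rot: [-0.565, 3.083, 0.005]
force: [0.7, 0.9, -0.9]
opening: 0.324
gripper_force: 59.2
t [ 0.7517 -0.6952  0.0178] r [0.0018 0.0045 0.1784]
```

View pics/w4.png

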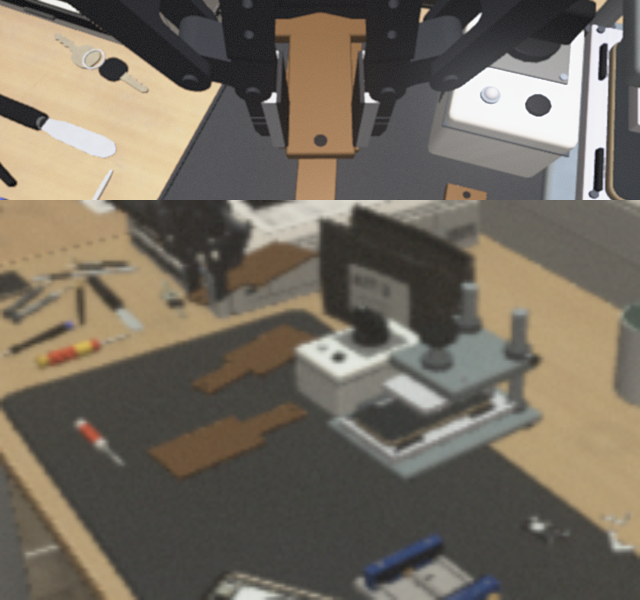

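The wrist half shows one packer held, its tab front at row 154, columns 287–356. The side half shows packer 1 still lying on the mat and the held one about level.

```bash
python3 - <<'E'
from h import *
im=cv2.imread('pics/w4.png')
for v in (60,90,120,145): print(v,[int(x) for x in im[v,276:368:2].astype(int).sum(1)//3])
print('col',[int(x) for x in im[130:175,300].astype(int).sum(1)//3],[int(x) for x in im[130:175,345].astype(int).sum(1)//3])
c=camera_params('wrist');K=np.array(c['intrinsics']);T=np.array(c['tool_from_camera'])
# tool coords: plane at tool z=.168 (top of packer)
for z in (.166,.168,.170): print(z,ray(K,T,np.array([639,399])-np.array([[288,154],[354,154],[320,140]],float),z).round(4).tolist())
E
python3 -m pendant '{"translation":[[0.13,-0.12,0],[0.26,-0.24,0],[0.39,-0.36,0],[0.52,-0.48,0],[0.65,-0.6,0],[0.752,-0.695,0.02],[0.752,-0.695,0.02],[0.752,-0.695,0.02]],"rot":[[0,0,0.03],[0,0,0.06],[0,0,0.1],[0,0,0.13],[0,0,0.16],[0,0,0.178],[0,0,0.178],[0,0,0.178]]}' -1
```

```text
60 [36, 76, 84, 54, 74, 88, 89, 111, 120, 121, 117, 118, 119, 119, 117, 118, 119, 120, 120, 119, 118, 117, 118, 118, 118, 118, 118, 118, 118, 118, 119, 118, 118, 118, 120, 118, 120, 105, 110, 117, 97, 57, 82, 81, 40, 34]
90 [62, 86, 70, 41, 38, 33, 84, 122, 122, 122, 122, 125, 123, 124, 124, 125, 121, 123, 125, 124, 122, 123, 125, 123, 123, 123, 125, 124, 125, 124, 125, 124, 123, 123, 125, 127, 125, 126, 84, 38, 40, 40, 72, 86, 66, 36]
120 [101, 100, 50, 39, 42, 36, 54, 126, 128, 126, 128, 128, 127, 127, 126, 126, 128, 127, 130, 130, 128, 127, 130, 129, 127, 128, 130, 127, 127, 128, 131, 126, 130, 131, 129, 130, 129, 128, 62, 45, 43, 43, 51, 99, 99, 100]
145 [101, 102, 102, 101, 83, 39, 94, 131, 131, 131, 131, 131, 134, 128, 131, 131, 133, 134, 132, 133, 105, 74, 69, 75, 100, 127, 132, 130, 132, 133, 134, 133, 132, 131, 134, 132, 134, 134, 103, 46, 81, 99, 99, 102, 98, 101]
col [130, 130, 132, 130, 129, 131, 132, 131, 132, 129, 131, 130, 130, 133, 130, 134, 132, 130, 132, 132, 128, 128, 122, 101, 79, 65, 59, 55, 77, 113, 133, 135, 134, 134, 135, 132, 134, 133, 135, 138, 136, 136, 139, 135, 137] [128, 130, 132, 130, 130, 130, 131, 131, 131, 128, 132, 131, 132, 132, 133, 133, 129, 134, 133, 132, 132, 129, 117, 101, 80, 62, 56, 57, 68, 82, 89, 88, 88, 88, 89, 87, 88, 89, 90, 89, 89, 85, 86, 88, 87]
0.166 [[0.0171, 0.0127, 0.166], [0.017, -0.0149, 0.166], [0.0105, -0.0006, 0.166]]
0.168 [[0.0161, 0.0129, 0.168], [0.0161, -0.0151, 0.168], [0.0094, -0.0006, 0.168]]
0.17 [[0.0151, 0.0131, 0.17], [0.0151, -0.0153, 0.17], [0.0084, -0.0006, 0.17]]
clock: 10.65
tcp_pos: [0.3777, -0.0105, 0.2749]
ee_rot: [0.127, -3.134, -0.001]
force: [1.1, 0.1, -1.0]
opening: 0.32
gripper_force: 59.3
```

```bash
cat >> h.py <<'E'
import subprocess
def tgt(p,yaw): go(p,yaw)
E
python3 -m pendant '{"translation":[[0,0,0.1],[0,0,0.2],[0,0,0.24],[0,0,0.24],[0,0,0.24]],"rot":[[0,0,0],[0,0,0],[0,0,0],[0,0,0],[0,0,0]]}' -1
for i in 1 2 3 4 5; do python3 -m pendant '{"translation":[[0,0,0]],"rot":[[0,0,0]]}' | egrep 'tcp_pos|ee_rot'; done
python3 -c "
from h import *
go([.381,-.0095,.209],.082)"
```

```text
clock: 11.15
tcp_pos: [0.3789, -0.0093, 0.2155]
ee_rot: [0.132, -3.135, -0.0]
force: [-0.1, 1.0, -0.8]
opening: 0.324
gripper_force: 59.3
tcp_pos: [0.3792, -0.0095, 0.2162]
ee_rot: [0.131, -3.137, -0.0]
tcp_pos: [0.3791, -0.0098, 0.2163]
ee_rot: [0.131, -3.137, 0.0]
tcp_pos: [0.3788, -0.0099, 0.2162]
ee_rot: [0.13, -3.137, 0.0]
tcp_pos: [0.3786, -0.01, 0.216]
ee_rot: [0.13, -3.136, 0.0]
tcp_pos: [0.3784, -0.0101, 0.2158]
ee_rot: [0.129, -3.136, 0.0]
t [-0.0106  0.0014  0.0273] r [ 0.0001 -0.002   0.0003]
```

```bash
python3 -m pendant '{"translation":[[-0.05,0,0.028],[-0.12,0,0.028],[-0.2,0,0.028],[-0.28,0,0.028],[-0.36,0,0.028],[-0.4,0,0.028],[-0.4,0,0.028]],"rot":[[0,0,0],[0,0,0],[0,0,0],[0,0,0],[0,0,0],[0,0,0],[0,0,0]]}' -1
python3 -m pendant '{"translation":[[-0.06,0,0],[-0.12,0,0],[-0.18,0,0],[-0.22,0,0],[-0.25,0,0],[-0.25,0,0]],"rot":[[0,0,0],[0,0,0],[0,0,0],[0,0,0],[0,0,0],[0,0,0]]}' -1
```

```text
clock: 12.35
tcp_pos: [0.4799, -0.0017, 0.2079]
ee_rot: [0.13, -3.137, 0.0]
force: [-1.3, -0.9, -0.8]
opening: 0.325
gripper_force: 59.3
clock: 12.95
tcp_pos: [0.5407, 0.0034, 0.2079]
ee_rot: [0.13, -3.136, -0.0]
force: [-0.6, -0.2, -0.1]
opening: 0.32
gripper_force: 59.3
```

Clear so far. I push on to the stops in small steps.

```bash
for i in 1 2 3 4 5; do python3 -m pendant '{"translation":[[-0.006,0,0],[-0.012,0,0],[-0.012,0,0]],"rot":[[0,0,0],[0,0,0],[0,0,0]]}' -1| egrep 'tcp_pos|^force'; done
```

```text
tcp_pos: [0.543, 0.0036, 0.208]
force: [-0.8, 1.0, 0.2]
tcp_pos: [0.5465, 0.0039, 0.2081]
force: [0.3, 0.3, -0.7]
tcp_pos: [0.5495, 0.0042, 0.208]
force: [1.3, 0.4, 0.6]
tcp_pos: [0.5516, 0.0044, 0.2076]
force: [-1.8, -0.4, -0.2]
tcp_pos: [0.5527, 0.0046, 0.2068]
force: [-5.9, 0.2, 0.5]
```

```bash
for i in 1 2 3; do python3 -m pendant '{"translation":[[0,0,0.005],[0,0,0.005],[0,0,0.005]],"rot":[[0,0,0],[0,0,0],[0,0,0]]}' -1| egrep 'tcp_pos|^force'; done
```

```text
tcp_pos: [0.5526, 0.0045, 0.2064]
force: [-8.3, -1.5, 6.0]
tcp_pos: [0.5525, 0.0046, 0.2063]
force: [-10.5, 0.5, 14.0]
tcp_pos: [0.5525, 0.0045, 0.2062]
force: [-12.8, -0.4, 21.2]
```

```bash
python3 -m pendant '{"translation":[[0.002,0,-0.011],[0.004,0,-0.011],[0.004,0,-0.011],[0.004,0,-0.011],[0.004,0,-0.011],[0.004,0,-0.011]],"rot":[[0,0,0],[0,0,0],[0,0,0],[0,0,0],[0,0,0],[0,0,0]]}' 0.1
python3 -m pendant '{"translation":[[0,0,-0.06],[0,0,-0.16],[0,0,-0.32],[0.1,0,-0.48],[0.1,0,-0.48],[0.1,0,-0.48]],"rot":[[0,0,0],[0,0,0],[0,0,0],[0,0,0],[0,0,0],[0,0,0]]}' 0.1
python3 - <<'E'
from h import *
Kt,Tt=camT('top');print('posts',ray(Kt,Tt,np.array([[342,50],[440,45]])/3.1+[165,90],.15).round(3).tolist())
o=sensors.get_obs();np.savez('w5',p=o['tcp_pos'],r=o['ee_rot']);go([.651,.012,.32],.082)
im=grab_frame('wrist')[::-1,::-1];cv2.imwrite('pics/w5.png',im[:,:,::-1])
E
```

```text
clock: 15.95
tcp_pos: [0.5544, 0.0045, 0.2067]
ee_rot: [0.13, -3.135, -0.0]
force: [1.1, -0.7, -0.4]
opening: 0.549
gripper_force: 0.0
clock: 16.55
tcp_pos: [0.5299, 0.0025, 0.3281]
ee_rot: [0.13, -3.138, 0.0]
force: [0.5, -0.8, 0.5]
opening: 0.549
gripper_force: 0.0
posts [[0.709, 0.048, 0.15], [0.713, -0.023, 0.15]]
t [-0.4858 -0.002   0.0319] r [-0.     -0.0005  0.0003]
```

View pics/w5.png

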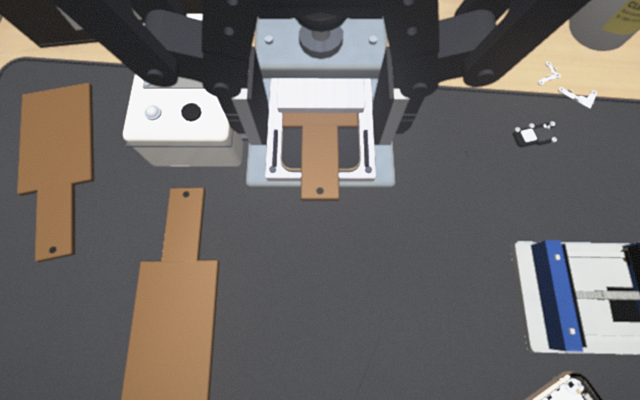

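The packer is centred in the bed (tab at column 320, bed 267–376) and clear of the fingers. Next I probe the plunger with the fingers shut.

```bash
python3 -m pendant '{"translation":[[-0.1,0,0],[-0.2,0,0],[-0.3,0,0.02],[-0.4,0,0.03],[-0.474,0,0.06],[-0.474,0,0.08],[-0.474,0,0.08]],"rot":[[0,0,0],[0,0,0],[0,0,0],[0,0,0],[0,0,0],[0,0,0],[0,0,0]]}' -1
for i in 1 2 3 4 5 6; do python3 -m pendant '{"translation":[[0,0,0.01],[0,0,0.01]],"rot":[[0,0,0],[0,0,0]]}' -1| egrep 'tcp_pos|^force'; done
```

```text
clock: 17.3
tcp_pos: [0.647, 0.0123, 0.3034]
ee_rot: [0.129, -3.129, -0.0]
force: [-0.7, -0.5, -0.0]
opening: -0.002
gripper_force: 0.0
tcp_pos: [0.6468, 0.0122, 0.3037]
force: [0.4, -0.1, 0.2]
tcp_pos: [0.6473, 0.0122, 0.3018]
force: [-0.6, 0.4, -0.2]
tcp_pos: [0.6475, 0.0123, 0.2991]
force: [-0.4, 0.2, -0.8]
tcp_pos: [0.6476, 0.0123, 0.2963]
force: [-0.3, 0.9, -0.1]
tcp_pos: [0.6476, 0.0123, 0.2937]
force: [-0.2, -0.1, -0.1]
tcp_pos: [0.6476, 0.0123, 0.2913]
force: [-0.2, 0.0, -1.1]
```

```bash
for i in 1 2 3 4 5 6; do python3 -m pendant '{"translation":[[0,0,0.006],[0,0,0.006]],"rot":[[0,0,0],[0,0,0]]}' -1| egrep 'tcp_pos|^force'; done
```

```text
tcp_pos: [0.6477, 0.0123, 0.2905]
force: [-1.6, 0.6, 3.4]
tcp_pos: [0.6477, 0.0122, 0.2889]
force: [-1.4, -0.6, 3.7]
tcp_pos: [0.6477, 0.0123, 0.2872]
force: [-1.0, -0.4, 3.6]
tcp_pos: [0.6478, 0.0123, 0.2856]
force: [-0.4, -0.6, 5.3]
tcp_pos: [0.6478, 0.0123, 0.2841]
force: [-0.7, 0.2, 5.2]
tcp_pos: [0.6478, 0.0123, 0.2828]
force: [-0.8, 0.3, 5.3]
```

```bash
for i in 1 2 3 4; do python3 -m pendant '{"translation":[[0,0,0.003],[0,0,0.003],[0,0,0.003]],"rot":[[0,0,0],[0,0,0],[0,0,0]]}' -1| egrep 'tcp_pos|^force'; done
python3 - <<'E'
from h import *
a=grab_frame('wrist')[::-1,::-1];b=grab_frame('side')
cv2.imwrite('pics/w6.png',np.vstack([cv2.resize(a[0:220],(640,220))[:,:,::-1],cv2.resize(b[155:220,300:390],(520,375),interpolation=cv2.INTER_CUBIC)[:,:,::-1] if 0 else cv2.copyMakeBorder(cv2.resize(b[155:220,300:390],(520,375),interpolation=cv2.INTER_CUBIC)[:,:,::-1],0,0,0,120,0)]))
E
```

```text
tcp_pos: [0.6477, 0.0123, 0.2822]
force: [-0.5, 0.0, 5.8]
tcp_pos: [0.6477, 0.0123, 0.2817]
force: [-2.5, -0.2, 7.0]
tcp_pos: [0.6477, 0.0123, 0.2816]
force: [-3.8, 0.1, 10.1]
tcp_pos: [0.6476, 0.0122, 0.2816]
force: [-4.2, -0.5, 13.1]
```

The plunger ran about 9 mm with the spring force at about 6 N before going stiff, which is its end stop rather than a bite. A second packer is needed, so I fetch packer 1.

```bash
python3 -m pendant '{"translation":[[0,0,-0.06],[0,0,-0.12],[0,0,-0.18],[0,0,-0.18]],"rot":[[0,0,0],[0,0,0],[0,0,0],[0,0,0]]}' 0
python3 - <<'E'
from h import *
d=np.load('w5.npz');K,T=camT('wrist',{'tcp_pos':d['p'],'ee_rot':d['r']})
im=cv2.imread('pics/w5.png');hsv=cv2.cvtColor(im,cv2.COLOR_BGR2HSV)
m=cv2.inRange(hsv,(5,70,60),(18,190,210));m[:,110:]=0;m[:75]=0
c=max(cv2.findContours(m,0,2)[0],key=cv2.contourArea);print(cv2.contourArea(c),cv2.approxPolyDP(c,3,True)[:,0].tolist())
P=ray(K,T,[639,399]-c[:,0].astype(float),.006)[:,:2].astype(np.float32)
(cx,cy),s,a=cv2.minAreaRect(P);print((cx,cy),s,a)
B=cv2.boxPoints(((cx,cy),s,a));L=sorted(B.tolist());f=np.mean(L[:2],0);r=np.mean(L[2:],0);v=r-f;yaw=np.arctan2(v[1],v[0])
t=f+.015*v/np.linalg.norm(v);print('front',f,'rear',r,'yaw',yaw,'tab by box',t)
o=sensors.get_obs();print(o['joints']);go([t[0],t[1],.27],yaw)
E
```

```text
clock: 21.4
tcp_pos: [0.6487, 0.0123, 0.3261]
ee_rot: [0.13, -3.139, 0.0]
force: [0.8, 0.1, 1.0]
opening: 0.502
gripper_force: 0.0
9577.5 [[89, 83], [22, 95], [17, 192], [37, 193], [36, 261], [73, 251], [72, 185], [92, 180]]
(0.5567471385002136, 0.24174609780311584) (0.16876322031021118, 0.06486005336046219) 17.40472984313965
front [0.47622889 0.21650591] rear [0.63726538 0.26698628] yaw 0.3037697772082076 tab by box [0.49054213 0.22099271]
[ 1.89501069e-02  5.10085860e-01  4.41627678e-02  1.10503755e+00
 -3.24759443e-05 -6.36580579e-02]
t [0.5616 0.8842 0.2244] r [-0.000e+00 -1.000e-04 -1.408e-01]
```

```bash
python3 -m pendant '{"translation":[[0.09,0.15,0],[0.18,0.29,0],[0.28,0.44,0],[0.37,0.59,0.03],[0.47,0.74,0.1],[0.54,0.85,0.18],[0.562,0.884,0.224],[0.562,0.884,0.224],[0.562,0.884,0.224]],"rot":[[0,0,-0.03],[0,0,-0.06],[0,0,-0.09],[0,0,-0.12],[0,0,-0.141],[0,0,-0.141],[0,0,-0.141],[0,0,-0.141],[0,0,-0.141]]}' 0
python3 - <<'E'
from h import *
K,T=camT('wrist');go([.4905,.221,.1755],.3038)
im=grab_frame('wrist')[::-1,::-1].copy();cv2.imwrite('pics/w7.png',im[:,:,::-1]);bgr=im[:,:,::-1].copy()
m=cv2.inRange(cv2.cvtColor(bgr,cv2.COLOR_BGR2HSV),(5,70,60),(18,190,235));m[:130]=0;m[:,:260]=0;m[:,400:]=0;m[300:]=0
c=max(cv2.findContours(m,0,2)[0],key=cv2.contourArea)[:,0].astype(float)
print(c.min(0),c.max(0))
for v in (140,160,180,195): q=c[abs(c[:,1]-v)<1.1];print(v,q[:,0].min(),q[:,0].max())
vm=c[:,1].max();ql=np.array([639,399])-np.array([[c[abs(c[:,1]-v)<1.1][:,0].mean() if 0 else (c[abs(c[:,1]-v)<1.1][:,0].min()+c[abs(c[:,1]-v)<1.1][:,0].max())/2,v] for v in (140,195)]+[[320,vm]])
P=ray(K,T,ql,.006);d=P[0]-P[1];print('yaw',np.arctan2(d[1],d[0]),'pts',P.round(4).tolist())
u=d/np.linalg.norm(d);s=(P[2]-P[1])@u;print('tab',P[1]+u*(s+.015))
E
```

```text
clock: 22.3
tcp_pos: [0.49, 0.2205, 0.2689]
ee_rot: [0.475, -3.102, 0.001]
force: [0.6, -0.1, 0.5]
opening: 0.498
gripper_force: 0.0
t [-0.0038  0.0013  0.3737] r [ 0.0001 -0.0023 -0.    ]
[295. 130.] [337. 211.]Traceback (most recent call last):
  File "<stdin>", line 7, in <module>
    return umr_minimum(a, axis, None, out, keepdims, initial, where)
ValueError: zero-size array to reduction operation minimum which has no identity
```

```bash
python3 -m pendant '{"translation":[[0,0,0.1],[0,0.002,0.2],[0,0.005,0.3],[0,0.005,0.35],[0,0.005,0.35]],"rot":[[0,0,0],[0,0,0],[0,0,0],[0,0,0],[0,0,0]]}' 0
for i in 1 2 3 4 5; do python3 -m pendant '{"translation":[[0,0,0]],"rot":[[0,0,0]]}' 0| egrep 'tcp_pos'; done
```

```text
clock: 22.85
tcp_pos: [0.4889, 0.221, 0.1806]
ee_rot: [0.472, -3.1, 0.001]
force: [-0.6, 0.5, 0.4]
opening: 0.499
gripper_force: 0.0
tcp_pos: [0.4897, 0.2218, 0.1824]
tcp_pos: [0.4898, 0.2222, 0.183]
tcp_pos: [0.4894, 0.2223, 0.1829]
tcp_pos: [0.4891, 0.2223, 0.1825]
tcp_pos: [0.4888, 0.2222, 0.1822]
```

```bash
python3 -m pendant '{"translation":[[0,0,0.02],[0,0,0.033],[0,0,0.033]],"rot":[[0,0,0],[0,0,0],[0,0,0]]}' 0
python3 -m pendant '{"translation":[[0,0,0],[0,0,0],[0,0,0],[0,0,0]],"rot":[[0,0,0],[0,0,0],[0,0,0],[0,0,0]]}' -1
```

```text
clock: 23.65
tcp_pos: [0.4882, 0.2219, 0.1727]
ee_rot: [0.475, -3.1, 0.0]
force: [0.8, 0.0, -0.5]
opening: 0.499
gripper_force: 0.0
clock: 24.05
tcp_pos: [0.4886, 0.2221, 0.1735]
ee_rot: [0.475, -3.102, -0.001]
force: [-1.1, 0.6, 0.8]
opening: 0.322
gripper_force: 59.2
```

```bash
python3 -m pendant '{"translation":[[0,0,-0.04],[0,0,-0.12],[0,0,-0.24],[0,0,-0.4],[0,0,-0.44],[0,0,-0.44]],"rot":[[0,0,0],[0,0,0],[0,0,0],[0,0,0],[0,0,0],[0,0,0]]}' -1
python3 - <<'E'
from h import *
go([.381,-.0095,.28],.082)
im=grab_frame('wrist')[::-1,::-1].astype(int).sum(2)//3
print(im[130:175,300].tolist(),im[130:175,345].tolist());print(im[100,276:368:2].tolist(),im[145,276:368:2].tolist())
E
```

```text
clock: 24.65
tcp_pos: [0.49, 0.2225, 0.2859]
ee_rot: [-0.476, 3.104, 0.003]
force: [0.8, -0.2, -1.2]
opening: 0.323
gripper_force: 59.2
t [ 0.694  -0.755   0.0211] r [0.0011 0.0009 0.1414]
[126, 129, 127, 130, 127, 130, 128, 128, 130, 130, 133, 125, 113, 100, 75, 62, 57, 55, 62, 78, 88, 90, 88, 89, 89, 90, 86, 87, 89, 87, 87, 90, 89, 87, 88, 86, 84, 85, 88, 90, 86, 87, 85, 87, 87] [131, 130, 131, 130, 130, 130, 130, 128, 131, 128, 133, 123, 116, 92, 76, 59, 53, 56, 66, 82, 89, 86, 87, 87, 86, 91, 86, 91, 83, 88, 87, 87, 87, 90, 88, 85, 86, 85, 86, 88, 83, 86, 87, 87, 86]
[140, 84, 68, 39, 34, 37, 51, 125, 125, 124, 123, 126, 125, 125, 126, 123, 128, 128, 125, 126, 126, 129, 128, 125, 123, 125, 127, 125, 126, 122, 125, 125, 126, 123, 127, 128, 126, 120, 55, 41, 42, 45, 70, 87, 135, 244] [99, 99, 101, 102, 79, 35, 55, 62, 60, 61, 60, 61, 62, 60, 62, 62, 63, 60, 60, 61, 58, 61, 63, 59, 61, 61, 63, 56, 63, 59, 56, 63, 58, 58, 58, 57, 60, 60, 48, 40, 82, 99, 101, 102, 100, 98]
```

```bash
python3 -m pendant '{"translation":[[0.12,-0.13,0],[0.24,-0.26,0],[0.36,-0.39,0],[0.48,-0.52,0],[0.6,-0.65,0],[0.694,-0.755,0.02],[0.694,-0.755,0.02],[0.694,-0.755,0.02]],"rot":[[0,0,0.03],[0,0,0.06],[0,0,0.09],[0,0,0.12],[0,0,0.141],[0,0,0.141],[0,0,0.141],[0,0,0.141]]}' -1
python3 -m pendant '{"translation":[[0,0,0.1],[0,0,0.2],[0,0,0.24],[0,0,0.24],[0,0,0.24]],"rot":[[0,0,0],[0,0,0],[0,0,0],[0,0,0],[0,0,0]]}' -1
for i in 1 2 3 4 5; do python3 -m pendant '{"translation":[[0,0,0]],"rot":[[0,0,0]]}' | egrep 'tcp_pos|ee_rot'; done
```

```text
clock: 25.5
tcp_pos: [0.379, -0.0104, 0.2776]
ee_rot: [0.126, -3.133, -0.001]
force: [-0.3, 0.4, -0.5]
opening: 0.325
gripper_force: 59.4
clock: 26.0
tcp_pos: [0.3802, -0.0092, 0.2186]
ee_rot: [0.132, -3.134, -0.0]
force: [-0.0, 0.0, -1.1]
opening: 0.326
gripper_force: 59.4
tcp_pos: [0.3806, -0.0095, 0.2193]
ee_rot: [0.131, -3.136, -0.0]
tcp_pos: [0.3805, -0.0097, 0.2195]
ee_rot: [0.13, -3.137, 0.0]
tcp_pos: [0.3802, -0.0098, 0.2194]
ee_rot: [0.13, -3.137, 0.0]
tcp_pos: [0.38, -0.0099, 0.2192]
ee_rot: [0.13, -3.136, 0.0]
tcp_pos: [0.3799, -0.01, 0.2191]
ee_rot: [0.129, -3.136, 0.0]
```

```bash
python3 -m pendant '{"translation":[[-0.05,0,0.024],[-0.12,0,0.024],[-0.2,0,0.024],[-0.28,0,0.024],[-0.36,0,0.024],[-0.4,0,0.024],[-0.4,0,0.024]],"rot":[[0,0,0],[0,0,0],[0,0,0],[0,0,0],[0,0,0],[0,0,0],[0,0,0]]}' -1
python3 -m pendant '{"translation":[[-0.05,0,0],[-0.1,0,0],[-0.15,0,0],[-0.19,0,0],[-0.22,0,0],[-0.22,0,0]],"rot":[[0,0,0],[0,0,0],[0,0,0],[0,0,0],[0,0,0],[0,0,0]]}' -1
for i in 1 2 3; do python3 -m pendant '{"translation":[[-0.006,0,0],[-0.012,0,0],[-0.012,0,0]],"rot":[[0,0,0],[0,0,0],[0,0,0]]}' -1| egrep 'tcp_pos|^force'; done
```

```text
clock: 27.2
tcp_pos: [0.4814, -0.0016, 0.2123]
ee_rot: [0.13, -3.137, 0.0]
force: [-1.0, -0.4, 0.1]
opening: 0.322
gripper_force: 59.5
clock: 27.8
tcp_pos: [0.5355, 0.0029, 0.2124]
ee_rot: [0.13, -3.137, -0.0]
force: [0.2, 0.2, -1.4]
opening: 0.322
gripper_force: 59.5
tcp_pos: [0.537, 0.0031, 0.2123]
force: [-0.4, 0.5, -0.6]
tcp_pos: [0.5404, 0.0034, 0.2124]
force: [0.4, 0.0, -0.8]
tcp_pos: [0.5435, 0.0036, 0.2123]
force: [-0.8, -0.0, 0.3]
```

```bash
for i in 1 2 3; do python3 -m pendant '{"translation":[[-0.005,0,0],[-0.008,0,0],[-0.008,0,0]],"rot":[[0,0,0],[0,0,0],[0,0,0]]}' -1| egrep 'tcp_pos|^force'; done
```

```text
tcp_pos: [0.5454, 0.0037, 0.2123]
force: [-0.5, 0.0, -0.2]
tcp_pos: [0.5469, 0.0039, 0.2121]
force: [-0.8, 0.5, 0.0]
tcp_pos: [0.5477, 0.004, 0.2118]
force: [-5.1, -0.8, 1.7]
```

```bash
for i in 1 2; do python3 -m pendant '{"translation":[[0,0,0.004],[0,0,0.006],[0,0,0.006]],"rot":[[0,0,0],[0,0,0],[0,0,0]]}' -1| egrep 'tcp_pos|^force'; done
```

```text
tcp_pos: [0.5475, 0.004, 0.2117]
force: [-8.3, -0.3, 12.3]
tcp_pos: [0.5474, 0.004, 0.2113]
force: [-11.4, 0.2, 19.6]
```

```bash
python3 -m pendant '{"translation":[[0.002,0,-0.01],[0.003,0,-0.01],[0.003,0,-0.01],[0.003,0,-0.01],[0.003,0,-0.01],[0.003,0,-0.01]],"rot":[[0,0,0],[0,0,0],[0,0,0],[0,0,0],[0,0,0],[0,0,0]]}' 0.1
python3 -m pendant '{"translation":[[0,0,-0.06],[0,0,-0.16],[0,0,-0.32],[0.1,0,-0.48],[0.1,0,-0.48],[0.1,0,-0.48]],"rot":[[0,0,0],[0,0,0],[0,0,0],[0,0,0],[0,0,0],[0,0,0]]}' 0.1
python3 - <<'E'
from h import *
go([.648,.012,.305],.082)
im=grab_frame('wrist')[::-1,::-1];cv2.imwrite('pics/w8.png',cv2.resize(im[0:240,180:460],None,fx=2.5,fy=2.5,interpolation=cv2.INTER_CUBIC)[:,:,::-1])
E
```

```text
clock: 30.8
tcp_pos: [0.5485, 0.004, 0.2115]
ee_rot: [0.13, -3.135, -0.0]
force: [-0.7, -0.1, 0.0]
opening: 0.55
gripper_force: 0.0
clock: 31.4
tcp_pos: [0.5241, 0.002, 0.3328]
ee_rot: [0.13, -3.138, 0.0]
force: [-0.0, 0.5, -0.4]
opening: 0.55
gripper_force: 0.0
t [-0.4973 -0.001   0.1108] r [-0.     -0.0006  0.0004]
```

View pics/w8.png

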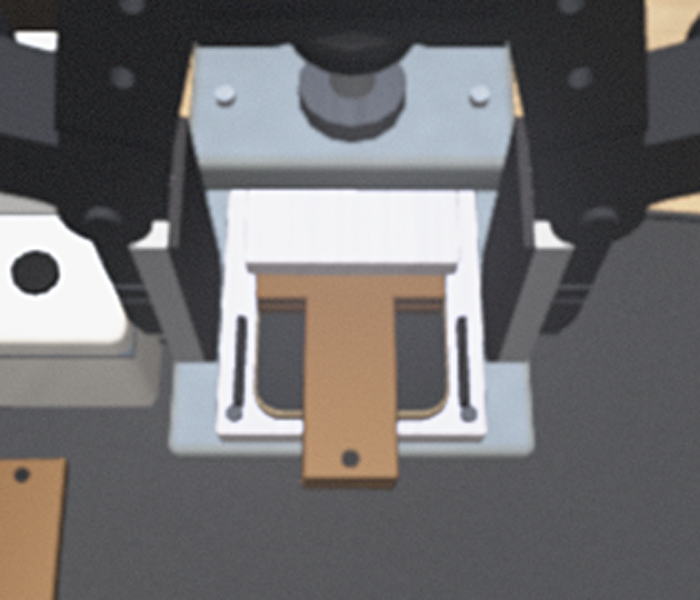

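The packers are stacked neatly, with the tabs coincident (front at row 480) and aligned with the bed. Now I press the plunger, fingers shut.

```bash
python3 -m pendant '{"translation":[[-0.1,0,0],[-0.2,0,0],[-0.3,0,0.02],[-0.4,0,0.06],[-0.497,0,0.1],[-0.497,0,0.14],[-0.497,0,0.14]],"rot":[[0,0,0],[0,0,0],[0,0,0],[0,0,0],[0,0,0],[0,0,0],[0,0,0]]}' -1
for i in 1 2 3 4 5; do python3 -m pendant '{"translation":[[0,0,0.006],[0,0,0.01],[0,0,0.01]],"rot":[[0,0,0],[0,0,0],[0,0,0]]}' -1| egrep 'tcp_pos|^force'; done
```

```text
clock: 32.15
tcp_pos: [0.6467, 0.0123, 0.2922]
ee_rot: [0.129, -3.128, -0.0]
force: [-0.4, 0.6, 0.4]
opening: 0.0
gripper_force: 0.0
tcp_pos: [0.6471, 0.0121, 0.2944]
force: [-0.4, 0.1, -0.3]
tcp_pos: [0.6475, 0.0122, 0.2916]
force: [0.6, 0.0, 0.4]
tcp_pos: [0.6477, 0.0122, 0.2893]
force: [-1.0, 0.3, 3.5]
tcp_pos: [0.6476, 0.0122, 0.2876]
force: [-2.4, -0.0, 9.7]
tcp_pos: [0.6474, 0.0122, 0.2875]
force: [-6.7, -0.1, 19.8]
```

The plate bites after about 3 mm of travel, and 20 N is held. I firm up a little, hold and check.

```bash
python3 -m pendant '{"translation":[[0,0,0.003],[0,0,0.003],[0,0,0.003],[0,0,0.003],[0,0,0.003],[0,0,0.003],[0,0,0.003],[0,0,0.003],[0,0,0.003],[0,0,0.003]],"rot":[[0,0,0],[0,0,0],[0,0,0],[0,0,0],[0,0,0],[0,0,0],[0,0,0],[0,0,0],[0,0,0],[0,0,0]]}' -1 && python3 -c "
from bench import bot,sensors
o=sensors.get_obs();print(o['force'],o['clock'])
if 12<o['force'][2]<35: print(bot.sign_off())"
```

```text
clock: 34.65
tcp_pos: [0.6473, 0.0122, 0.2876]
ee_rot: [0.13, -3.139, 0.0]
force: [-8.3, 0.6, 23.3]
opening: 0.005
gripper_force: 11.7
[-8.31389611  0.61700293 23.29997459] 34.65
the job is handed in; nothing more can be done
None
```

The switch was turned a quarter turn to off, two packers are stacked home on the phone, and the arm was holding the plunger down at about 23 N with the plate biting on the stack when I handed the job in at 34.65 s; the sign-off gave no verdict.

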